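# Tug-check the lids of two thread boxes

### The arm

A 6-joint arm with a two-finger parallel gripper is mounted at the origin on the work surface. World frame = base frame: x ahead of the robot, y to its left, z up, the work surface at z = 0. Lengths are in m, angles in degrees, forces in N, time in s.
With the tool pointing down it reaches from about 0.375 to 0.9 m from the base axis. Payload 3.1 kg.
Tool frame: the origin (TCP) lies midway between the tips of the shut fingers; the grasp point (between the pads) lies 19 mm behind it; z points along the fingers, y is the line along which they close (so a half turn about z gives the same grasp; the last joint's range is limited). The gripper opens to 87 mm and grips with 3 to 60 N. Pads are 19 mm wide; open, the fingers measure 117 mm over their backs; the gripper's body (75 mm by 190 mm) begins 51 mm behind the grasp point.
Start: joints at [55.204, 30.224, 82.088, -0, 67.689, -10.227], TCP at [0.26, 0.568, 0.223] pointing down, gripper open.
Joint ranges: [-176.69, 176.69], [-43.24, 126.21], [12.49, 139.97], [-82, 262], [0, 151.66], [-163.58, 163.58]. Speed limits (degrees/s): [159.86, 159.86, 180, 180, 180, 180].

### API

Orientations are given as a 3x3 rotation matrix whose columns are the frame's x, y, z axes.
In Python, from rig import read_state, capture, camera_info, hand_in gives the robot as it stands.
- The arm moves only by the tool drive_tool, never from a script. Its argument "motion" is a list of rows, each a list of 2 entries, a list of its own where there are three numbers: the shift along the tool's x, y, z in mm, then the turn, a rotation vector about the tool's x, y, z in rad. A call has 1 to 5 rows; each row shifts and turns the commanded pose from where the row before left it, along the tool's axes as they then stand; what a row does not reach is not made up. A row lasts 1/10 s, in which the tool goes at most 50 mm and 8.59 degrees, less where a joint would pass 70% of its speed; a pose out of reach is approached as far as the arm can. A call is refused whole if a number of a shift passes 50 or a number of a turn 0.15, either way. A call with a gripper value outside its range is refused whole. "gripper" is the opening, from 0 (shut) to 1 (fully open), set as the call begins (left out, the last holds). The fingers move at their own pace and stop on an object; the grip force is fixed at half the most. Time passes only in rows, so rows that do not move let the fingers close. It gives the time, the measured TCP pose, the force, the opening and the grip force at its end, in the units of the state.
- read_state(): the state, without advancing time (a new reading comes with each control period).
- capture(name): name is "side" or "top"; returns the picture (384x512x3 uint8, red, green, blue); there is no depth.
- camera_info(name): a dict with "fovy" (degrees; the focal length in pixels is half the picture's height over the tangent of half this angle, whatever the lens; pixels are square), "cx", "cy" (the principal point, pixels), "xyz" and "orientation" of the camera in the world. Camera axes: x right, y down, z forward; pixel columns grow to the right and rows downward; lengths in m; the calibration is good to about 2 mm. A picture is of the moment at which its call begins. camera_info takes no time and is no camera call.
- hand_in(): hands the job in; it is judged then, once.
The state is a dict: "time_s": time; "joint_positions": joint angles; "qvel": joint speeds; "tau": joint torques, N m; "position": TCP position; "tcp_rot": TCP orientation; "force": force on the tool from outside, world axes, zero at the start; "moment": the same for the moment, N m; "opening": opening from 0.0 (shut) to 1.0 (fully open); "grasp_force": force on a finger pad.
Only numpy, scipy, OpenCV 4.12 (cv2) and the standard library are available. Lean on these libraries where they do the work, as an engineer would, in place of code of your own. Each camera call takes 0.05 s, during which the arm holds its last target. There are 200 camera calls.

### The job

Make sure both thread boxes are properly caught shut, the red box first and then the blue one: tug the lid upward by its black pull, firmly enough to draw the pull well up on its spring, and keep it up for a moment. If the lid gives instead, press it down until its catch snaps in, and tug it again. Leave both lids caught shut with their pulls let go, and leave everything else on the table where it is.

Things in the scene. Friction and masses are not known exactly. Their poses are not given: they have to be found in the camera images.
- red_case: The red thread box: an open-topped red plastic box standing on the table, 200 mm deep (its x) by 160 mm wide (its y), 85 mm high, fixed to the table, full of thread spools. Origin: centre of its underside; z up, its -x side (front, with the catch and the pull) faces roughly towards the robot. Its lid is hinged along the far (+x) top edge.
- red_hinge (a point): Middle of the lid hinge of the red box, on its far top edge, 89 mm above the table. The hinge axis is this frame's y; the lid runs 211 mm from it along -x. The lid: a clear 6 mm panel with a red rim and a solid red front band, 160 mm wide, about 0.25 kg, its top 92 mm above the table when shut. It falls back by itself when let go.
- red_lid (a joint): Angle of the red lid (rad), 0 = fully down, grows as its front rises. A roller catch at the front middle holds it: caught, it reads about 0 and stays below 0.035 when tugged (holds over 20 N). Uncaught, it rests on the catch at 0.02 to 0.06, front 5 to 12 mm high, and a pull of 2 to 4 N lifts it. It snaps in when pressed down at the pull with about 10 N.
- red_grip (a point): Centre of the pull on the red lid: a black grip bar 14 mm (its x) by 44 mm (its y) by 24 mm high on a thin 10 mm steel stem, 85 mm in front of the box's centre. This point is the bar's middle: 22 mm above the lid's top, 114 mm above the table with the lid shut. The bar can rock about its y axis by 0.5 rad, so the lid can turn under a held bar. Pushed down, it bears rigidly on the lid.
- red_pull (a joint): How far the red pull is drawn up out of the lid on its spring (m): 0 = at rest, seated on the lid; 0.008 = right up at its stop. Drawing it up takes about 3 N to start, 6.5 N at 4 mm and 9.5 N at 8 mm, more than it takes to lift an uncaught lid, so it only comes up when the catch holds. It springs back when let go.
- blue_case: The blue thread box: an open-topped blue plastic box standing on the table, 200 mm deep (its x) by 160 mm wide (its y), 85 mm high, fixed to the table, full of thread spools. Origin: centre of its underside; z up, its -x side (front, with the catch and the pull) faces roughly towards the robot. Its lid is hinged along the far (+x) top edge.
- blue_hinge (a point): Middle of the lid hinge of the blue box, on its far top edge, 89 mm above the table. The hinge axis is this frame's y; the lid runs 211 mm from it along -x. The lid: a clear 6 mm panel with a blue rim and a solid blue front band, 160 mm wide, about 0.25 kg, its top 92 mm above the table when shut. It falls back by itself when let go.
- blue_lid (a joint): Angle of the blue lid (rad), 0 = fully down, grows as its front rises. A roller catch at the front middle holds it: caught, it reads about 0 and stays below 0.035 when tugged (holds over 20 N). Uncaught, it rests on the catch at 0.02 to 0.06, front 5 to 12 mm high, and a pull of 2 to 4 N lifts it. It snaps in when pressed down at the pull with about 10 N.
- blue_grip (a point): Centre of the pull on the blue lid: a black grip bar 14 mm (its x) by 44 mm (its y) by 24 mm high on a thin 10 mm steel stem, 85 mm in front of the box's centre. This point is the bar's middle: 22 mm above the lid's top, 114 mm above the table with the lid shut. The bar can rock about its y axis by 0.5 rad, so the lid can turn under a held bar. Pushed down, it bears rigidly on the lid.
- blue_pull (a joint): How far the blue pull is drawn up out of the lid on its spring (m): 0 = at rest, seated on the lid; 0.008 = right up at its stop. Drawing it up takes about 3 N to start, 6.5 N at 4 mm and 9.5 N at 8 mm, more than it takes to lift an uncaught lid, so it only comes up when the catch holds. It springs back when let go.
- coral_spool: Bystander, to be left alone: coral red thread spool, 44 mm diameter, 60 mm high, standing near a front corner of the red box. Origin: centre of its underside.
- teal_spool: Bystander, to be left alone: teal thread spool, 44 mm diameter, 60 mm high, standing near a front corner of the blue box. Origin: centre of its underside.
- mustard_spool: Bystander, to be left alone: mustard thread spool, 48 mm diameter, 66 mm high, standing at the left of the table. Origin: centre of its underside.
- hoop: Bystander, to be left alone: wooden embroidery hoop, 170 mm diameter, 12 mm high, lying at the right of the table. Origin: centre of its underside.
- pin_tin: Bystander, to be left alone: round pin tin with a green lid, 66 mm diameter, 21 mm high, standing at the right of the table. Origin: centre of its underside.
- ruler: Bystander, to be left alone: aluminium ruler 300 x 35 x 4 mm lying at the far side. Origin: centre of its underside.
- scissors: Bystander, to be left alone: orange-handled scissors lying at the left, about 160 mm long, 10 mm high. Origin: centre of its underside.

How it is judged (in metres and radians):
On the way, in this order (a step that is already met when the one before it is completed fails the run):
1. the red lid is tugged and holds: its pull is drawn up more than 4 mm on its spring while the lid stays in its catch (below 0.035 rad), for 0.2 s (value of joint red_pull above 0.004 m and value of joint red_lid below 0.035 rad), for 0.2 s.
2. then the blue lid is tugged and holds: its pull is drawn up more than 4 mm on its spring while the lid stays in its catch (below 0.035 rad), for 0.2 s (value of joint blue_pull above 0.004 m and value of joint blue_lid below 0.035 rad), for 0.2 s.
At the end, for the whole second after the job is handed in: Both lids are caught shut (opening angle below 0.025 rad) and both pulls are back down on their lids (raised less than 2 mm) (value of joint each of red_lid, blue_lid below 0.025 rad and value of joint each of red_pull, blue_pull below 0.002 m); the robot touches nothing.
It fails at once if a bystander (spool, hoop, pin tin, ruler or scissors) is moved by more than 30 mm (distance of any of coral_spool, teal_spool, mustard_spool, hoop, pin_tin, ruler, scissors from where it was at the start of the episode above 0.03 m).
It also fails if it takes over 72 s, if anything falls off the work surface, if the arm or the gripper's body presses on something with over 40 N, if the wrist force passes 120 N, or if a joint passes its speed limit or range.

## Working session

There is one attempt and no reset: what is moved stays moved. The work goes in short steps, Python scripts to look and compute and a tool call to move; the robot and the scene stay as the last step left them, time stands still between calls to the robot, and variables do not carry over. Pictures are saved under pics/ and viewed, at most 10 in all, crops included, and the job is handed in when it is done.

Besides the shell and the picture viewer there is one more tool, called after "Emit:" as name(argument=value, ...) on one line, values as JSON. drive_tool: Moves the arm, as the interface text tells. Its arguments: {"type":"object","properties":{"motion":{"type":"array","items":{"type":"array"}},"gripper":{"type":"number"}},"required":["motion"]}

```bash
mkdir -p pics; python3 - <<'E'
from rig import *
import cv2
for n in("top","side"):
    cv2.imwrite(f"pics/{n}0.png",cv2.cvtColor(capture(n),cv2.COLOR_RGB2BGR)); print(camera_info(n))
s=read_state();print(s)
E
```

```text
{'fovy': 50.579817632509176, 'cx': 249.93750249370643, 'cy': 182.34623291526407, 'xyz': array([0.43269843, 0.05131868, 1.35480426]), 'orientation': array([[ 0.00750234, -0.99101078,  0.13357153],
       [-0.99996772, -0.00705094,  0.00385215],
       [-0.00287572, -0.13359612, -0.99103169]])}
{'fovy': 54.49426458956448, 'cx': 256.7185928004917, 'cy': 193.97345652160445, 'xyz': array([-0.06470129, -0.67996342,  0.68453837]), 'orientation': array([[ 0.74956301, -0.33920023,  0.56841754],
       [-0.66180021, -0.401228  ,  0.63327448],
       [ 0.01325818, -0.85085797, -0.52522845]])}
{'time_s': 0.1, 'joint_positions': array([ 5.52039792e+01,  3.02752835e+01,  8.21498853e+01, -1.35593308e-03,
        6.76890196e+01, -1.02292875e+01]), 'qvel': array([-0.02037312, -0.16553225, -0.11531921,  0.03511267,  0.03518467,
        0.06745229]), 'tau': array([-1.78913695e-05, -4.40987170e+01, -1.77151304e+01,  6.34819921e-02,
        5.33912040e-02, -3.15660850e-05]), 'position': array([0.25945752, 0.56786685, 0.22164719]), 'tcp_rot': array([[-9.09481212e-01,  4.15743518e-01, -1.11931859e-03],
       [ 4.15744892e-01,  9.09479777e-01, -1.64909311e-03],
       [ 3.32397852e-04, -1.96517018e-03, -9.99998014e-01]]), 'force': array([ 0.59776099,  0.02697584, -0.12322316]), 'moment': array([-0.02932536,  0.00820087, -0.00581668]), 'grasp_force': 0.0, 'opening': 1.0008604496781042}
```

View pics/top0.png

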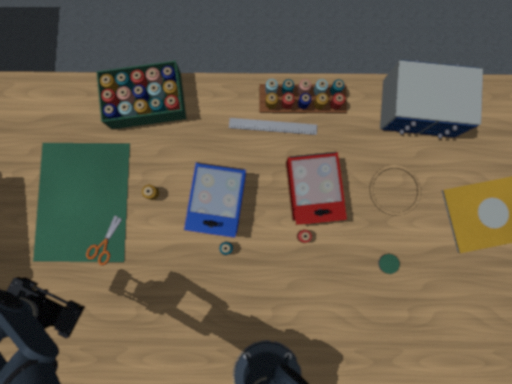

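View pics/side0.png

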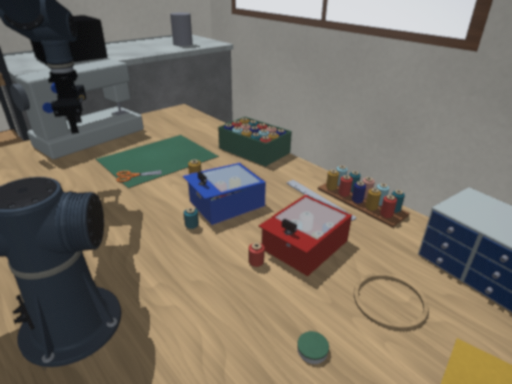

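```bash
cat > h.py <<'E'
from rig import *
import cv2, numpy as np
def K(n):
    c=camera_info(n); f=192/np.tan(np.radians(c["fovy"]/2)); return f,c
def ray(n,px,z):
    f,c=K(n); d=c["orientation"]@np.array([(px[0]-c["cx"])/f,(px[1]-c["cy"])/f,1]); return c["xyz"]+d*(z-c["xyz"][2])/d[2]
def proj(n,p):
    f,c=K(n); q=c["orientation"].T@(np.asarray(p)-c["xyz"]); return np.array([c["cx"]+f*q[0]/q[2],c["cy"]+f*q[1]/q[2]])
def rect(img,n,z,x0,y0,w,h,s):  # px per m; row up = +x, col left=+y ; origin x0(max x),y0(max y)
    src=np.float32([proj(n,(x0-a*h,y0-b*w,z)) for a,b in((0,0),(0,1),(1,1),(1,0))])
    W,H=int(w*s),int(h*s)
    return cv2.warpPerspective(img,cv2.getPerspectiveTransform(src,np.float32([(0,0),(W,0),(W,H),(0,H)])),(W,H),flags=cv2.INTER_CUBIC)
E
python3 - <<'E'
from h import *
a=cv2.cvtColor(capture("top"),cv2.COLOR_RGB2BGR)
X0,Y0,s=.72,.30,1250
o=rect(a,"top",.092,X0,Y0,.56,.36,s); o2=o.copy()
hsv=cv2.cvtColor(o,cv2.COLOR_BGR2HSV)
for nm,lo in(("red",None),("blue",1)):
    H=hsv[...,0]; m=((hsv[...,1]>130)&(hsv[...,2]>60)&(((H<8)|(H>172)) if nm=="red" else ((H>105)&(H<130)))).astype(np.uint8)
    m=cv2.morphologyEx(m,cv2.MORPH_OPEN,np.ones((9,9)))
    cs=max(cv2.findContours(m,0,2)[0],key=cv2.contourArea); r=cv2.minAreaRect(cs)
    bx=cv2.boxPoints(r); cv2.polylines(o2,[bx.astype(int)],1,(0,255,0),1)
    print(nm,"centre",X0-r[0][1]/s,Y0-r[0][0]/s,"size",np.array(r[1])/s,"ang",r[2]); print([(round(X0-p[1]/s,4),round(Y0-p[0]/s,4)) for p in bx])
    # black blob inside
    g=np.zeros_like(m); cv2.fillPoly(g,[cv2.convexHull(cs)],1)
    k=(g>0)&(hsv[...,2]<50); n,l,st,ce=cv2.connectedComponentsWithStats(k.astype(np.uint8)); i=1+np.argmax(st[1:,4]); c=ce[i]
    w=np.array([X0-c[1]/s,Y0-c[0]/s,.092]); p=proj("top",w); print("blob",st[i],p, ray("top",p,.116),ray("top",p,.126))
cv2.imwrite("pics/rect.png",o2)
b=cv2.cvtColor(capture("side"),cv2.COLOR_RGB2BGR)[150:280,170:370]
cv2.imwrite("pics/sidec.png",cv2.resize(b,None,fx=4,fy=4,interpolation=2))
E
```

```text
red centre 0.586058447265625 -0.150732080078125 size [0.21524932 0.16868129] ang 83.72891235351562
[(np.float32(0.6838), np.float32(-0.0551)), (np.float32(0.7023), np.float32(-0.2228)), (np.float32(0.4883), np.float32(-0.2463)), (np.float32(0.4699), np.float32(-0.0787))]
blob [558 251  53  20 759] [321.39279582 211.75010366] [ 0.51087542 -0.16210916  0.116     ] [ 0.51024436 -0.1603863   0.126     ]
blue centre 0.5489154174804687 0.16382239990234373 size [0.16026779 0.21026201] ang 7.9893269538879395
[(np.float32(0.4559), np.float32(0.2578)), (np.float32(0.6642), np.float32(0.2286)), (np.float32(0.6419), np.float32(0.0699)), (np.float32(0.4337), np.float32(0.0991))]
blob [128 298  51  19 645] [210.4723629  222.95376977] [0.47441415 0.17501626 0.116     ] [0.4740774  0.17401773 0.126     ]
```

View pics/rect.png

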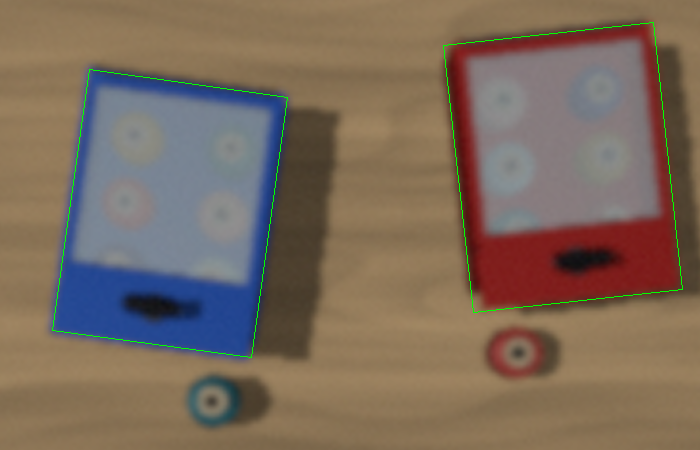

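View pics/sidec.png

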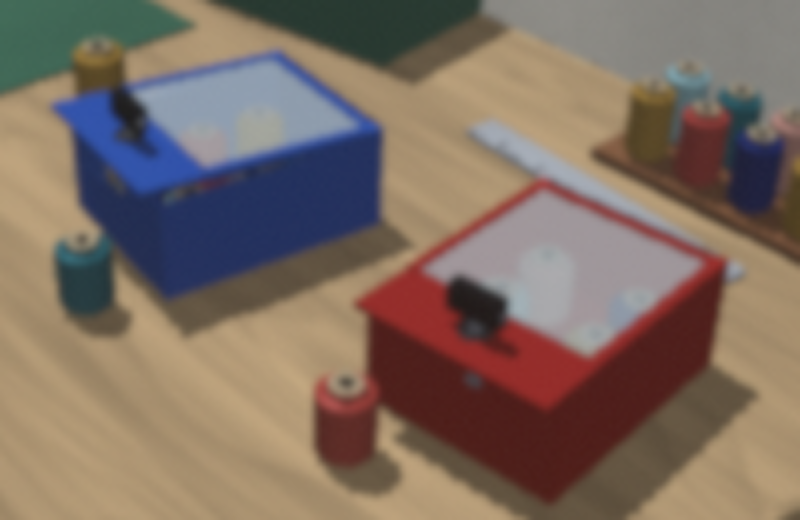

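```bash
cat >> h.py <<'E'
def go(target,yaw):
    s=read_state(); R=s["tcp_rot"]; y=np.radians(yaw); c,n=np.cos(y),np.sin(y)
    T=np.array([[n,c,0],[-c,n,0],[0,0,-1.]]).T.copy().T
    T=np.column_stack([(-n,c,0),(c,n,0),(0,0,-1)])
    T=np.column_stack([np.cross(T[:,1],T[:,2]),T[:,1],T[:,2]])
    rv=cv2.Rodrigues(R.T@T)[0].ravel()
    print("shift after turn mm",np.round(T.T@(np.array(target)-s["position"])*1e3,1),"turn",rv.round(3),"F",s["force"].round(1),"t",s["time_s"],"pos",s["position"].round(4))
def dark(n,box):
    u,v,w,h=box; a=capture(n)[v:v+h,u:u+w].max(axis=2).astype(float)
    k=(a<65).astype(np.uint8); N,l,st,ce=cv2.connectedComponentsWithStats(k); i=1+np.argmax(st[1:,4]); return ce[i]+(u,v),st[i]
E
sed -i '/T=np.array(\[\[n,c/d' h.py
python3 - <<'E'
from h import *
print(dark("side",(270,210,40,40)),dark("side",(188,162,30,30)))
for g in((.510,-.161,.114),(.5096,-.1636,.114)):print("red",proj("side",g))
for z in(.114,.124):
  for g in((.474,.174,z),(.4698,.175,z)):print("blue",proj("side",g))
go((.510,-.162,.16),6.3)
E
```

```text
(array([288.78571429, 226.75396825]), array([ 12,  10,  14,  15, 126], dtype=int32)) (array([201.52830189, 177.62264151]), array([10,  9,  8, 14, 53], dtype=int32))
red [287.85813695 226.09888424]
red [288.47517142 226.62319809]
blue [201.79211848 180.99527778]
blue [200.46726189 181.30866619]
blue [201.58267767 178.15626815]
blue [200.25139291 178.46673126]
shift after turn mm [-753.3  168.7   62.2] turn [-1.000e-03  0.000e+00  1.032e+00] F [ 0.9 -0.5 -0.2] t 0.3 pos [0.2597 0.5682 0.2222]
```

Emit:
drive_tool(motion=[[[0,0,0],[0,0,0.147]],[[0,0,0],[0,0,0.147]],[[0,0,0],[0,0,0.147]],[[0,0,0],[0,0,0.147]],[[0,0,0],[0,0,0.147]]])

```text
time_s: 0.8
position: [0.2598, 0.5683, 0.2224]
tcp_rot: [[-0.39, 0.921, -0.0], [0.921, 0.39, -0.0], [-0.0, -0.0, -1.0]]
force: [-0.1, 0.3, -0.1]
opening: 1.004
grasp_force: 0.0
```

Emit:
drive_tool(motion=[[[0,0,0],[0,0,0.147]],[[0,0,0],[0,0,0.147]],[[0,0,0],[0,0,0]]])

```text
time_s: 1.1
position: [0.2598, 0.5684, 0.2225]
tcp_rot: [[-0.113, 0.994, -0.0], [0.994, 0.113, -0.0], [-0.0, -0.0, -1.0]]
force: [-0.4, -0.3, -0.2]
opening: 0.999
grasp_force: 0.0
```

Emit:
drive_tool(motion=[[[-44,10,0],[0,0,0]],[[-44,10,0],[0,0,0]],[[-44,10,0],[0,0,0]],[[-44,10,0],[0,0,0]],[[-44,10,0],[0,0,0]]])

```text
time_s: 1.6
position: [0.3346, 0.3539, 0.2227]
tcp_rot: [[-0.117, 0.993, 0.001], [0.993, 0.117, 0.0], [0.0, 0.001, -1.0]]
force: [1.4, 0.9, -0.2]
opening: 0.999
grasp_force: 0.0
```

Emit:
drive_tool(motion=[[[-44,10,0],[0,0,0]],[[-44,10,0],[0,0,0]],[[-44,10,0],[0,0,0]],[[-44,10,0],[0,0,0]],[[-44,10,0],[0,0,0]]])

```text
time_s: 2.1
position: [0.4093, 0.1408, 0.2229]
tcp_rot: [[-0.117, 0.993, 0.001], [0.993, 0.117, 0.0], [0.0, 0.001, -1.0]]
force: [0.3, -0.0, -0.2]
opening: 1.003
grasp_force: 0.0
```

Emit:
drive_tool(motion=[[[-44,10,0],[0,0,0]],[[-44,10,0],[0,0,0]],[[-44,10,0],[0,0,0]],[[-44,10,0],[0,0,0]],[[-44,10,0],[0,0,0]]])

```text
time_s: 2.6
position: [0.4837, -0.0724, 0.2228]
tcp_rot: [[-0.116, 0.993, 0.001], [0.993, 0.116, 0.0], [-0.0, 0.001, -1.0]]
force: [1.0, -0.2, -0.4]
opening: 1.0
grasp_force: 0.0
```

Emit:
drive_tool(motion=[[[-44,10,0],[0,0,0]],[[-44,10,0],[0,0,0]],[[0,0,0],[0,0,0]]], gripper=0.6)

```text
time_s: 2.9
position: [0.5161, -0.1619, 0.223]
tcp_rot: [[-0.111, 0.994, 0.005], [0.994, 0.111, -0.004], [-0.005, 0.004, -1.0]]
force: [-0.7, 0.2, 0.9]
opening: 0.81
grasp_force: 0.0
```

```bash
python3 - <<'E'
from h import *
go((.5105,-.1625,.101),6.3)
E
```

```text
shift after turn mm [ -0.   -5.7 122. ] turn [0.004 0.005 0.001] F [-0.7  0.2  0.9] t 2.9 pos [ 0.5161 -0.1619  0.223 ]
```

Emit:
drive_tool(motion=[[[0,-5,20],[0,0,0]],[[0,0,20],[0,0,0]],[[0,0,20],[0,0,0]],[[0,0,15],[0,0,0]],[[0,0,0],[0,0,0]]], gripper=0.5)

```text
time_s: 3.4
position: [0.5063, -0.1546, 0.1457]
tcp_rot: [[-0.116, 0.993, -0.005], [0.993, 0.116, 0.003], [0.003, -0.004, -1.0]]
force: [-1.2, 0.3, 0.6]
opening: 0.51
grasp_force: 0.0
```

```bash
python3 - <<'E'
from h import *
go((.5105,-.1625,.101),6.3)
b=cv2.cvtColor(capture("side"),cv2.COLOR_RGB2BGR)[130:280,210:370]
cv2.imwrite("pics/s2.png",cv2.resize(b,None,fx=4,fy=4,interpolation=2))
E
```

```text
shift after turn mm [-8.3  3.3 44.7] turn [-0.004 -0.003  0.006] F [-1.2  0.3  0.6] t 3.4 pos [ 0.5063 -0.1546  0.1457]
```

View pics/s2.png

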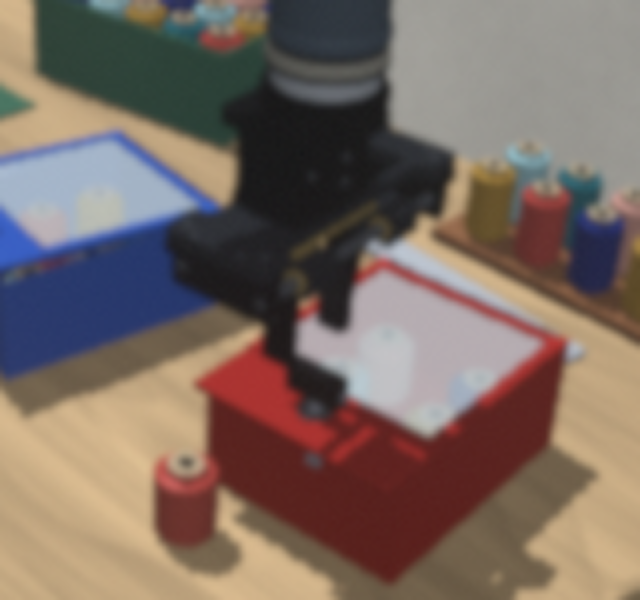

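The fingers straddle the red bar (at about 320,385 in the crop), slightly off along its length. Correcting and descending.

Emit:
drive_tool(motion=[[[-8,3,0],[-0.004,-0.003,0]],[[0,0,15],[0,0,0]],[[0,0,15],[0,0,0]],[[0,0,10],[0,0,0]],[[0,0,0],[0,0,0]]])

```text
time_s: 3.95
position: [0.512, -0.164, 0.1071]
tcp_rot: [[-0.113, 0.994, 0.003], [0.994, 0.113, -0.002], [-0.002, 0.003, -1.0]]
force: [-1.0, 0.1, 0.6]
opening: 0.494
grasp_force: 0.0
```

```bash
python3 - <<'E'
from h import *
go((.5105,-.1625,.100),6.3)
E
```

```text
shift after turn mm [ 1.7 -1.3  7.1] turn [0.003 0.002 0.003] F [-1.   0.1  0.6] t 3.95 pos [ 0.512  -0.164   0.1071]
```

Emit:
drive_tool(motion=[[[0,-1,6],[0,0,0]],[[0,0,0],[0,0,0]],[[0,0,0],[0,0,0]]])

```text
time_s: 4.25
position: [0.5114, -0.1642, 0.1019]
tcp_rot: [[-0.113, 0.994, 0.005], [0.994, 0.113, -0.003], [-0.003, 0.005, -1.0]]
force: [-0.0, 0.4, -0.3]
opening: 0.503
grasp_force: 0.0
```

Emit:
drive_tool(motion=[[[0,0,0],[0,0,0]],[[0,0,0],[0,0,0]],[[0,0,0],[0,0,0]],[[0,0,0],[0,0,0]],[[0,0,0],[0,0,0]]], gripper=0)

```text
time_s: 4.75
position: [0.5132, -0.1639, 0.1018]
tcp_rot: [[-0.111, 0.994, 0.009], [0.994, 0.111, -0.002], [-0.003, 0.009, -1.0]]
force: [3.4, 2.2, -2.3]
opening: 0.16
grasp_force: 30.0
```

Emit:
drive_tool(motion=[[[0,0,-2],[0,0,0]],[[0,0,-2],[0,0,0]],[[0,0,-2],[0,0,0]],[[0,0,-1],[0,0,0]],[[0,0,0],[0,0,0]]])

```text
time_s: 5.25
position: [0.5134, -0.1639, 0.1082]
tcp_rot: [[-0.112, 0.994, 0.009], [0.994, 0.112, -0.003], [-0.004, 0.009, -1.0]]
force: [5.3, 2.2, -7.1]
opening: 0.156
grasp_force: 30.0
```

Emit:
drive_tool(motion=[[[0,0,0],[0,0,0]],[[0,0,0],[0,0,0]],[[0,0,0],[0,0,0]]])

```text
time_s: 5.55
position: [0.5134, -0.1639, 0.108]
tcp_rot: [[-0.112, 0.994, 0.009], [0.994, 0.112, -0.003], [-0.004, 0.008, -1.0]]
force: [6.1, 1.9, -6.8]
opening: 0.16
grasp_force: 30.0
```

Emit:
drive_tool(motion=[[[0,0,-1],[0,0,0]],[[0,0,-1],[0,0,0]],[[0,0,0],[0,0,0]],[[0,0,0],[0,0,0]],[[0,0,0],[0,0,0]]])

```text
time_s: 6.05
position: [0.5134, -0.1639, 0.1099]
tcp_rot: [[-0.112, 0.994, 0.009], [0.994, 0.112, -0.003], [-0.003, 0.009, -1.0]]
force: [7.3, 2.3, -8.5]
opening: 0.156
grasp_force: 30.0
```

```bash
python3 - <<'E'
from h import *
go((.5105,-.1625,.102),6.3)
b=cv2.cvtColor(capture("side"),cv2.COLOR_RGB2BGR)[180:280,240:370]
cv2.imwrite("pics/s3.png",cv2.resize(b,None,fx=5,fy=5,interpolation=2))
E
```

```text
shift after turn mm [ 1.7 -2.8  7.9] turn [0.009 0.003 0.002] F [ 7.3  2.3 -8.5] t 6.05 pos [ 0.5134 -0.1639  0.1099]
```

View pics/s3.png

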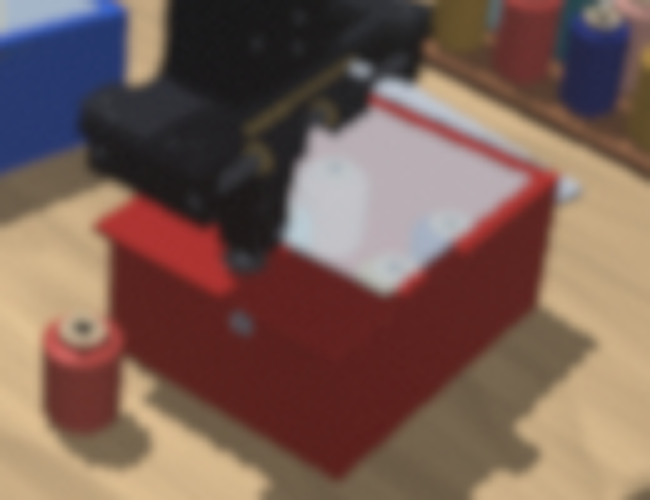

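The red lid shows no gap at its front (catch at 240,320), and the force rises at the spring's rate, so the red catch holds. Lower, release and lift.

Emit:
drive_tool(motion=[[[0,0,3],[0,0,0]],[[0,0,3],[0,0,0]],[[0,0,2],[0,0,0]],[[0,0,0],[0,0,0]],[[0,0,0],[0,0,0]]])

```text
time_s: 6.6
position: [0.5133, -0.1639, 0.1025]
tcp_rot: [[-0.112, 0.994, 0.009], [0.994, 0.112, -0.003], [-0.004, 0.008, -1.0]]
force: [4.3, 2.1, -2.2]
opening: 0.165
grasp_force: 30.0
```

Emit:
drive_tool(motion=[[[0,0,0],[0,0,0]],[[0,0,0],[0,0,0]],[[0,0,0],[0,0,0]],[[0,0,0],[0,0,0]],[[0,0,0],[0,0,0]]], gripper=0.5)

```text
time_s: 7.1
position: [0.511, -0.1641, 0.1026]
tcp_rot: [[-0.113, 0.994, 0.004], [0.994, 0.113, -0.003], [-0.003, 0.004, -1.0]]
force: [-0.2, -0.4, -0.6]
opening: 0.477
grasp_force: 0.0
```

Emit:
drive_tool(motion=[[[0,0,-10],[0,0,0]],[[0,0,-20],[0,0,0]],[[0,0,-30],[0,0,0]],[[0,0,-20],[0,0,0]],[[0,0,0],[0,0,0]]])

```text
time_s: 7.6
position: [0.5129, -0.1649, 0.186]
tcp_rot: [[-0.113, 0.994, 0.011], [0.994, 0.113, -0.006], [-0.007, 0.01, -1.0]]
force: [0.8, -0.6, 0.3]
opening: 0.503
grasp_force: 0.0
```

```bash
python3 - <<'E'
from h import *
go((.474,.1745,.16),-8)
print(dark("side",(188,162,30,30)))
E
```

```text
shift after turn mm [330.7 -85.7  26. ] turn [0.011 0.006 0.253] F [ 0.8 -0.6  0.3] t 7.6 pos [ 0.5129 -0.1649  0.186 ]
(array([201.525, 177.55 ]), array([11, 10,  6, 12, 40], dtype=int32))
```

Emit:
drive_tool(motion=[[[0,0,0],[0.005,0.003,0.126]],[[0,0,0],[0.006,0.003,0.127]],[[41,-10,0],[0,0,0]],[[41,-10,0],[0,0,0]],[[41,-10,0],[0,0,0]]])

```text
time_s: 8.15
position: [0.497, -0.0367, 0.1818]
tcp_rot: [[0.141, 0.99, -0.009], [0.99, -0.141, 0.005], [0.003, -0.01, -1.0]]
force: [-0.3, 0.3, -0.4]
opening: 0.497
grasp_force: 0.0
```

Emit:
drive_tool(motion=[[[41,-10,0],[0,0,0]],[[41,-10,0],[0,0,0]],[[41,-10,0],[0,0,0]],[[41,-10,0],[0,0,0]],[[41,-10,0],[0,0,0]]])

```text
time_s: 8.65
position: [0.476, 0.1736, 0.1828]
tcp_rot: [[0.14, 0.99, -0.009], [0.99, -0.14, 0.003], [0.002, -0.009, -1.0]]
force: [1.4, 0.1, 0.0]
opening: 0.501
grasp_force: 0.0
```

Emit:
drive_tool(motion=[[[0,0,0],[0,0,0]],[[0,0,0],[0,0,0]]])

```text
time_s: 8.85
position: [0.4763, 0.1727, 0.183]
tcp_rot: [[0.137, 0.991, -0.009], [0.991, -0.137, 0.003], [0.002, -0.009, -1.0]]
force: [-0.3, -0.6, -0.7]
opening: 0.502
grasp_force: 0.0
```

```bash
python3 - <<'E'
from h import *
go((.475,.1745,.15),-8)
E
```

```text
shift after turn mm [ 1.6 -1.5 33. ] turn [-0.009 -0.002  0.002] F [-0.3 -0.6 -0.7] t 8.85 pos [0.4763 0.1727 0.183 ]
```

Emit:
drive_tool(motion=[[[1,-1,20],[-0.009,-0.002,0]],[[0,0,20],[0,0,0]],[[0,0,20],[0,0,0]],[[0,0,13],[0,0,0]],[[0,0,0],[0,0,0]]])

```text
time_s: 9.35
position: [0.4751, 0.1713, 0.1089]
tcp_rot: [[0.142, 0.99, -0.003], [0.99, -0.142, -0.001], [-0.001, -0.003, -1.0]]
force: [0.5, 0.2, 0.2]
opening: 0.5
grasp_force: 0.0
```

Emit:
drive_tool(motion=[[[0,0,0],[0,0,0]],[[0,0,0],[0,0,0]]])

```text
time_s: 9.55
position: [0.4772, 0.1727, 0.1116]
tcp_rot: [[0.141, 0.99, 0.003], [0.99, -0.141, 0.0], [0.001, 0.003, -1.0]]
force: [-0.5, -0.0, 1.1]
opening: 0.505
grasp_force: 0.0
```

Emit:
drive_tool(motion=[[[0,0,0],[0,0,0]],[[0,0,0],[0,0,0]],[[0,0,0],[0,0,0]],[[0,0,0],[0,0,0]],[[0,0,0],[0,0,0]]], gripper=0)

```text
time_s: 10.05
position: [0.4752, 0.1736, 0.1109]
tcp_rot: [[0.14, 0.99, -0.001], [0.99, -0.14, 0.001], [0.001, -0.001, -1.0]]
force: [-0.7, 0.5, 0.8]
opening: 0.158
grasp_force: 30.0
```

Emit:
drive_tool(motion=[[[0,0,-2],[0,0,0]],[[0,0,-2],[0,0,0]],[[0,0,-2],[0,0,0]],[[0,0,-2],[0,0,0]],[[0,0,0],[0,0,0]]])

```text
time_s: 10.55
position: [0.4771, 0.1733, 0.1194]
tcp_rot: [[0.14, 0.99, 0.003], [0.99, -0.14, 0.0], [0.001, 0.003, -1.0]]
force: [0.3, 0.7, -0.9]
opening: 0.162
grasp_force: 30.0
```

Emit:
drive_tool(motion=[[[0,0,4],[0,0,0]],[[0,0,4],[0,0,0]],[[0,0,2],[0,0,0]],[[0,0,2],[0,0,0]],[[0,0,0],[0,0,0]]])

```text
time_s: 11.05
position: [0.4745, 0.1736, 0.1066]
tcp_rot: [[0.14, 0.99, -0.002], [0.99, -0.14, 0.001], [0.0, -0.002, -1.0]]
force: [-5.4, 1.6, 2.1]
opening: 0.154
grasp_force: 30.0
```

Emit:
drive_tool(motion=[[[0,0,1],[0,0,0]],[[0,0,1],[0,0,0]],[[0,0,0],[0,0,0]]])

```text
time_s: 11.35
position: [0.4738, 0.1736, 0.1037]
tcp_rot: [[0.14, 0.99, -0.004], [0.99, -0.14, 0.001], [0.0, -0.004, -1.0]]
force: [-4.0, 4.0, -4.4]
opening: 0.155
grasp_force: 30.0
```

Emit:
drive_tool(motion=[[[0,0,1],[0,0,0]],[[0,0,1],[0,0,0]],[[0,0,1],[0,0,0]],[[0,0,0],[0,0,0]]])

```text
time_s: 11.75
position: [0.4736, 0.1737, 0.1009]
tcp_rot: [[0.14, 0.99, -0.004], [0.99, -0.14, 0.001], [0.0, -0.004, -1.0]]
force: [-4.6, 3.5, -1.0]
opening: 0.159
grasp_force: 30.0
```

Emit:
drive_tool(motion=[[[0,0,1],[0,0,0]],[[0,0,1],[0,0,0]],[[0,0,0],[0,0,0]]])

```text
time_s: 12.05
position: [0.4737, 0.1737, 0.1005]
tcp_rot: [[0.14, 0.99, -0.004], [0.99, -0.14, 0.001], [0.0, -0.004, -1.0]]
force: [-7.6, 2.8, 11.0]
opening: 0.16
grasp_force: 30.0
```

Emit:
drive_tool(motion=[[[0,0,-2],[0,0,0]],[[0,0,-2],[0,0,0]],[[0,0,-2],[0,0,0]],[[0,0,-2],[0,0,0]],[[0,0,0],[0,0,0]]])

```text
time_s: 12.55
position: [0.4739, 0.1737, 0.1067]
tcp_rot: [[0.14, 0.99, -0.004], [0.99, -0.14, 0.001], [0.0, -0.004, -1.0]]
force: [-2.3, 3.7, -7.0]
opening: 0.155
grasp_force: 30.0
```

Emit:
drive_tool(motion=[[[0,0,-1],[0,0,0]],[[0,0,0],[0,0,0]],[[0,0,0],[0,0,0]],[[0,0,0],[0,0,0]],[[0,0,0],[0,0,0]]])

```text
time_s: 13.05
position: [0.4739, 0.1736, 0.1074]
tcp_rot: [[0.14, 0.99, -0.004], [0.99, -0.14, 0.001], [0.0, -0.004, -1.0]]
force: [-3.8, 3.0, -7.3]
opening: 0.159
grasp_force: 30.0
```

Emit:
drive_tool(motion=[[[0,0,3],[0,0,0]],[[0,0,3],[0,0,0]],[[0,0,1],[0,0,0]],[[0,0,0],[0,0,0]],[[0,0,0],[0,0,0]]])

```text
time_s: 13.55
position: [0.4736, 0.1737, 0.101]
tcp_rot: [[0.14, 0.99, -0.004], [0.99, -0.14, 0.001], [0.0, -0.004, -1.0]]
force: [-5.1, 3.6, -1.1]
opening: 0.155
grasp_force: 30.0
```

Emit:
drive_tool(motion=[[[0,0,0],[0,0,0]],[[0,0,0],[0,0,0]],[[0,0,0],[0,0,0]],[[0,0,0],[0,0,0]],[[0,0,0],[0,0,0]]], gripper=0.5)

```text
time_s: 14.05
position: [0.4774, 0.1732, 0.1023]
tcp_rot: [[0.14, 0.99, 0.004], [0.99, -0.14, 0.0], [0.001, 0.004, -1.0]]
force: [-0.7, -0.2, -0.6]
opening: 0.469
grasp_force: 0.0
```

Emit:
drive_tool(motion=[[[0,0,-10],[0,0,0]],[[0,0,-30],[0,0,0]],[[0,0,-40],[0,0,0]],[[0,0,-40],[0,0,0]],[[0,0,0],[0,0,0]]])

```text
time_s: 14.55
position: [0.4804, 0.1739, 0.2281]
tcp_rot: [[0.139, 0.99, 0.015], [0.99, -0.139, 0.002], [0.004, 0.015, -1.0]]
force: [0.8, -0.6, -1.8]
opening: 0.5
grasp_force: 0.0
```

Emit:
drive_tool(motion=[[[0,0,-40],[0,0,0]],[[0,0,-40],[0,0,0]],[[0,0,0],[0,0,0]],[[0,0,0],[0,0,0]],[[0,0,0],[0,0,0]]])

```text
time_s: 15.05
position: [0.475, 0.1731, 0.3008]
tcp_rot: [[0.14, 0.99, -0.001], [0.99, -0.14, -0.0], [-0.0, -0.001, -1.0]]
force: [-1.4, 0.1, -0.6]
opening: 0.499
grasp_force: 0.0
```

```bash
python3 - <<'E'
from h import *
b=cv2.cvtColor(capture("side"),cv2.COLOR_RGB2BGR)[150:280,170:370]
cv2.imwrite("pics/s4.png",cv2.resize(b,None,fx=4,fy=4,interpolation=2))
E
```

```text
(no output)
```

View pics/s4.png

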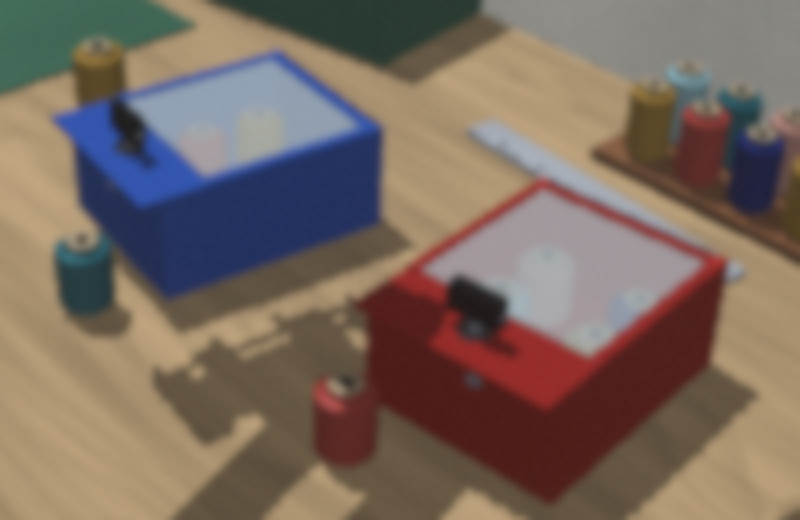

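The blue gap is gone: its lid now meets the case from (145,205) to (378,130). Both pulls are seated and the spools haven't moved.

```bash
python3 -c "from rig import *; print(hand_in())"
```

```text
the job is handed in; nothing more can be done
None
```

The job is handed in with no verdict returned: red held when tugged; blue gave, so I pressed it until its catch snapped in and it held on a second tug; both lids look shut with pulls down.

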